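Wedge a pump cover tight in its holding fixture

ROBOT

A 6-joint arm with a two-finger parallel gripper is mounted at the origin on the work surface. World frame = base frame: x ahead of the robot, y to its left, z up, the work surface at z = 0. Lengths are in m, angles in rad, forces in N, time in s.
With the tool pointing down it reaches from about 0.35 to 0.85 m from the base axis. Payload 8.1 kg.
Tool frame: the origin (TCP) lies midway between the tips of the shut fingers; the grasp point (between the pads) lies 19 mm behind it (env.pinch_z is the distance from the TCP to the grasp point, in m); z points along the fingers, y is the direction in which the jaws open and shut (so a half turn about z gives the same grasp; the last joint's range is limited). The gripper opens to 93 mm and grips with 3 to 60 N. Pads are 15 mm wide; open, the fingers measure 128 mm over their backs; the gripper's body (75 mm by 188 mm) begins 65 mm behind the grasp point.
Start: joints at [1.024, 0.13, 1.488, -0, 1.523, -0.085], TCP at [0.267, 0.537, 0.219] pointing down, gripper open.
Joint ranges: [-2.96, 2.96], [-0.89, 2.26], [0.02, 2.5], [-1.34, 4.48], [0, 2.73], [-2.66, 2.66]. Speed limits (rad/s): [2.39, 2.39, 2.79, 3.14, 3.14, 3.14].

INTERFACE

Orientations are given as a unit quaternion [w, x, y, z].
In Python, from rig import env gives the robot as it stands.
- The arm moves only by the tool jog_arm, never from a script. Its argument "deltas" is text: rows parted by semicolons, each of 7 numbers parted by spaces: the turn, a rotation vector about the world's x, y, z in rad, then the shift along the world's x, y, z in mm, then the opening, from -1 (shut) to 1 (fully open). In form: wx wy wz x y z gripper; .... A call has 1 to 5 rows; each row is the pose to reach, as a shift and turn from the pose measured when the call began; what a row does not reach only later rows make up. A row lasts 1/12 s, in which the tool goes at most 41.7 mm and 7.16 degrees, less where a joint would pass 70% of its speed; a pose out of reach is approached as far as the arm can. A call with a gripper value outside its range is refused whole. The fingers move at their own pace and stop on an object; "grip_force" is the grip in N (left out, the last holds). Time passes only in rows, so rows that repeat a pose let the fingers close. It gives the time, the measured TCP pose, the force and the opening at its end, in the units of the state.
- env.sense(): the state, without advancing time (a new reading comes with each control period).
- env.get_image(name): name is "scene" or "side" or "wrist"; returns a dict with "img" (420x560x3 uint8, red, green, blue), "range_z" (420x560 float32, m along the optical axis (not along the pixel's ray), 0 where there is no reading), "fx", "fy", "cx", "cy" (pixels), "k1" (the pictures are not rectified: a ray, as slopes to the right and down, at radius r is drawn at 1 + k1 r^2 times it, then the intrinsics apply), "R" (3x3) and "t" (3): a world point X has camera coordinates R X + t; the wrist camera has in their place "hand_eye" (4x4, takes a point from camera to tool coordinates, whose origin is the TCP and whose axes are the flange's). Camera axes: x right, y down, z forward; pixel columns grow to the right and rows downward; lengths in m; the calibration is good to about 2 mm. A picture is of the moment at which its call begins: read the wrist's pose just before it.
- env.close_job(): hands the job in, once; it reports no verdict.
The state is a dict: "clock": time; "joint_pos": joint angles; "joint_velocities": joint speeds; "effort": joint torques, N m; "ee_pos": TCP position; "eef_rot": TCP orientation; "ft_force": force on the tool from outside, world axes, zero at the start; "torque": the same for the moment, N m; "gripper_width": finger opening in m.
Only numpy, scipy, OpenCV 4.12 (cv2) and the standard library are available. Lean on these libraries where they do the work, as an engineer would, in place of code of your own. Each camera call takes 0.05 s, during which the arm holds its last target.

TASK

Take the oak wedge out of its rack and stand it, thin end down, loosely in the slot between the blue post and the aluminium pump cover, and let go of it. Then tap or press it down on its head with the closed fingers until it locks firmly tight, without over-driving it: the casting is thin and cracks if it is squeezed too hard. Leave the wedge standing straight in the slot, and leave the other parts on the bench where they are.

Things in the scene. Friction and masses are not known exactly. Their poses are not given: they have to be found in the camera images.
- wedge_mid (a point): Centre (half-way up) of the loose oak wedge, 60 g, 110 mm tall, 30 mm wide along its y, where its sides are parallel: grip there, near the head. It tapers evenly along its x from 8 mm thick at the flat tip to 24 mm at the flat head. z points from tip to head. It starts upright, tip down, lowest 37 mm loose in the rack. A half turn about z makes no difference.
- wedge_head (a point): Middle of the wedge's flat top face (24 x 30 mm, red band just below), 55 mm above point wedge_mid: tap here. It must squeeze the casting with at least 12 N to hold, never over 32 N. By hidden friction the push needed is 0.6 to 1.0 times the squeeze, so a slow steady push of about 15 N here is right; it then stays in by friction.
- rack: Fixed dark wooden block, 90 (x) x 110 (y) x 45 mm (z), origin at the centre of its underside, with one pocket 16 x 34 mm in the middle, 37 mm deep, in which the wedge stands.
- slot_mouth (a point): Middle of the mouth (top) of the slot, 100 mm above the bench, z up, x from blue post to pump cover. The post's face is 8 mm from here at the mouth; the cover's face 5 to 9.5 mm, differing each time, so the gap is 13 to 17.5 mm. Both faces are 40 mm tall and lean like the wedge's sides, narrowing downwards. The slot is open below.
- fixture: The fixed holding fixture: dark steel base plate 245 x 108 x 12 mm, blue post, backstop with screw. Origin on the bench below the slot mouth, same axes. The wedge goes in with its y along this y, between thin cheeks 38 mm apart (tops 4 mm below the mouth). Loose, it stops at 33 to 63 mm tip depth; tight, at 52 to 76 mm, its head then 34 mm or more over the mouth.
- casting: Thin aluminium pump cover in the fixture, 125 mm from lug to flange, top 100 mm above the bench (nothing of the fixture is higher). It slides only along the fixture's x, with 3 N drag and 0.5 to 2.5 mm of free play (unknown) before a rubber pad (30 N/mm) stops it: only then the wedge bites and the force rises steeply. Origin: 1 mm short to 3.5 mm along +x of the fixture's at the start.
- jar: Bystander: loose clear plastic beaker, 64 mm across, 70 mm tall, origin at the centre of its underside.
- conrod: Bystander: loose steel connecting rod lying flat, about 150 mm long, 18 mm high, origin under its middle.
- pulley: Bystander: loose steel belt pulley lying flat, 116 mm across, 32 mm high, origin at the centre of its underside.
- tub: Bystander: loose blue plastic tub of brackets, 100 x 120 x 65 mm, origin at the centre of its underside.
There are look-alikes about, which are no part of the job. Of the things that look like the part that bears wedge_mid, the smaller one is meant.

How it is judged:
On the way, in this order (a step that is already met when the one before it is completed fails the run):
1. the wedge stands loosely in the slot, its tip at least 20 mm below the mouth, and the fingers have let go of it (z of wedge_mid in the frame of slot_mouth below 0.035 m and horizontal distance between wedge_mid and slot_mouth below 0.012 m and contact force between wedge and the fingers below 0.2 N), for 0.2 s.
2. the wedge is driven down until it squeezes the casting with at least 12 N (contact force between wedge and casting above 12 N), for 0.2 s.
At the end, for the whole second after the job is handed in: The wedge stands in the slot, tip down, tip at least 30 mm below the mouth, its centre within 10 mm of the slot's middle in plan, within 7 degrees of upright and 8.5 degrees of square to the slot, at rest and let go, and still squeezes the casting with at least 12 N by itself (contact force between wedge and casting above 12 N and z of wedge_mid in the frame of slot_mouth below 0.025 m and horizontal distance between wedge_mid and slot_mouth below 0.01 m and angle between wedge_mid's own z axis and vertical below 0.12 rad and angle between the y axis of wedge_mid and the y axis of slot_mouth, either way round below 0.15 rad and linear speed of wedge below 0.01 m/s); the robot touches nothing.
It fails at once if the casting is squeezed by the wedge with more than 32 N (it cracks) (contact force between wedge and casting above 32 N).
It fails at once if a bystander (jar, connecting rod, pulley, tub) is moved by more than 20 mm (distance of any of jar, conrod, pulley, tub from where it was at the start of the episode above 0.02 m).
It also fails if it takes over 61 s, if anything falls off the work surface, if the arm or the gripper's body presses on something with over 40 N, if the wrist force passes 120 N, or if a joint passes its speed limit or range.

## Working session

There is one attempt and no reset: what is moved stays moved. The work goes in short steps, Python scripts to look and compute and a tool call to move; the robot and the scene stay as the last step left them, time stands still between calls to the robot, and variables do not carry over. Pictures are saved under pics/ and viewed, and the job is handed in when it is done.

Besides the shell and the picture viewer there is one more tool, called after ">>>" by a JSON object that holds its "fn" and its "kwargs", one argument or row to a line. jog_arm: Moves the arm, as the interface text tells. Its arguments: {"type":"object","properties":{"deltas":{"type":"string"},"grip_force":{"type":"number"}},"required":["deltas"]}

```bash
ls; mkdir -p pics; cat > h.py <<'E'
import numpy as np, cv2, pickle
from rig import env
def grab(n,tag):
    s=env.sense(); d=env.get_image(n); d['state']=s
    pickle.dump(d,open(f'pics/{tag}.pkl','wb')); cv2.imwrite(f'pics/{tag}.png',d['img'][:,:,::-1]); return d
E
python3 - <<'E'
from h import *
for n in ['scene','side']:
    d=grab(n,n+'0'); print(n,d['fx'],d['fy'],d['cx'],d['cy'],d['k1'],np.round(d['R'],3).tolist(),np.round(d['t'],3))
d=grab('wrist','wrist0'); print(d['hand_eye'],d['fx'],d['k1'],d['state'])
E
```

```text
pics
scene 523.8346916066723 523.8346916066723 281.087286679447 219.26633997239034 -0.15341474213280634 [[0.271, 0.962, 0.02], [0.558, -0.14, -0.818], [-0.784, 0.233, -0.575]] [-0.143 -0.253  2.007]
side 472.6413176774055 472.6413176774055 280.0157415566861 212.48395283250304 0.024584148344691067 [[0.996, -0.091, 0.008], [-0.049, -0.602, -0.797], [0.077, 0.793, -0.604]] [-0.57   0.081  1.153]
[[ 8.97762871e-04 -9.61287991e-01 -2.75544176e-01  7.56920192e-02]
 [ 9.99999557e-01  7.84685439e-04  5.20619907e-04  1.38108030e-03]
 [-2.84250162e-04 -2.75544521e-01  9.61288269e-01 -1.65873813e-01]
 [ 0.00000000e+00  0.00000000e+00  0.00000000e+00  1.00000000e+00]] 329.9342146705994 -0.05499784726741401 {'clock': 0.1, 'joint_pos': array([ 1.02360429e+00,  1.31081043e-01,  1.48916399e+00, -2.17180531e-05,
        1.52297324e+00, -8.54173208e-02]), 'joint_velocities': array([-4.98664546e-04, -6.98505687e-04, -3.28108408e-03, -2.45833071e-04,
        9.02659863e-05, -7.88852570e-04]), 'effort': array([ 9.23715634e-04, -5.61343074e+01, -4.93097484e+01,  7.70127238e-02,
        2.91457964e-02, -4.58720183e-05]), 'ee_pos': array([0.26705731, 0.53672965, 0.21769859]), 'eef_rot': array([-2.42522076e-04,  2.28840836e-01,  9.73463513e-01, -7.75862012e-04]), 'ft_force': array([-0.10452864, -1.06527234, -0.66984613]), 'torque': array([-0.05695132, -0.01805561, -0.01935118]), 'gripper_width': 0.09279576694137982}
```

View pics/scene0.png

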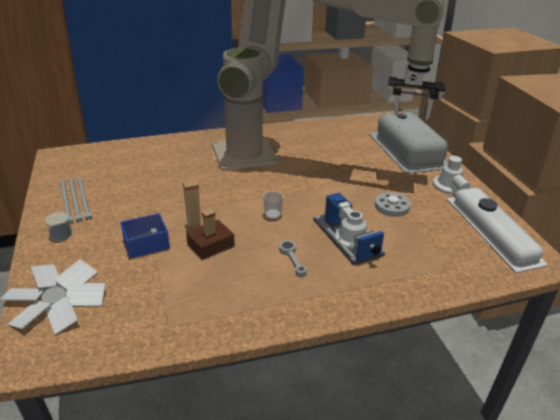

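View pics/side0.png

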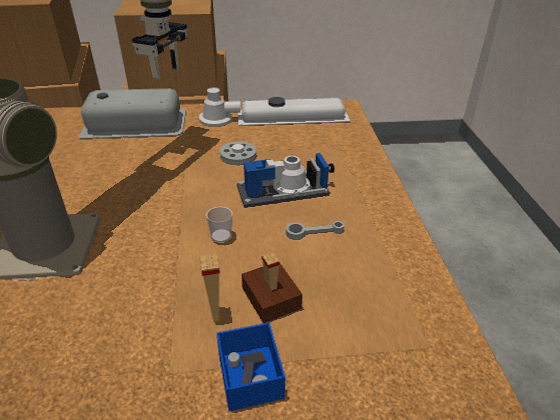

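View pics/wrist0.png

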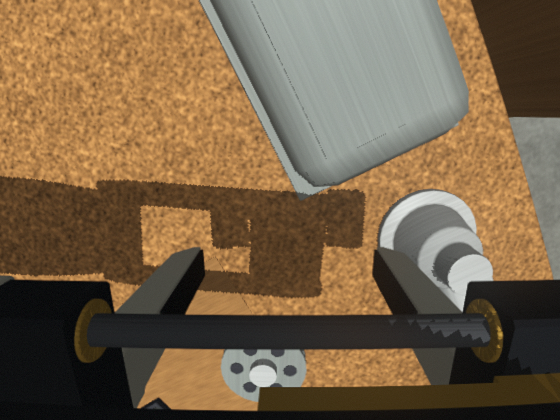

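```bash
cat >> h.py <<'E'
from scipy.spatial.transform import Rotation as Rn
def load(tag): return pickle.load(open(f'pics/{tag}.pkl','rb'))
def cam(d):
    K=np.array([[d['fx'],0,d['cx']],[0,d['fy'],d['cy']],[0,0,1.]])
    if 'hand_eye' in d:
        s=d['state']; q=s['eef_rot']; T=np.eye(4); T[:3,:3]=Rn.from_quat(np.r_[q[1:],q[0]]).as_matrix(); T[:3,3]=s['ee_pos']
        W=T@np.array(d['hand_eye']); R=W[:3,:3].T; t=-R@W[:3,3]
    else: R,t=np.array(d['R']),np.array(d['t'])
    return K,R,t
def rays(d,px):
    K,R,t=cam(d); n=cv2.undistortPoints(np.array(px,float).reshape(-1,1,2),K,np.array([d['k1'],0,0,0.])).reshape(-1,2)
    return -R.T@t, np.c_[n,np.ones(len(n))]@R   # origin, dirs (z-depth scaled)
def onplane(d,px,z):
    o,v=rays(d,px); return o+v*((z-o[2])/v[:,2])[:,None]
def cloud(d):
    h,w=d['range_z'].shape; u,v=np.meshgrid(np.arange(w),np.arange(h))
    o,r=rays(d,np.c_[u.ravel(),v.ravel()]); P=o+r*d['range_z'].ravel()[:,None]; P[d['range_z'].ravel()==0]=np.nan
    return P.reshape(h,w,3)
def tri(d1,p1,d2,p2):
    o1,v1=rays(d1,[p1]);o2,v2=rays(d2,[p2]);v1=v1[0];v2=v2[0]
    s=np.linalg.lstsq(np.c_[v1,-v2],o2-o1,rcond=None)[0]; a=o1+s[0]*v1;b=o2+s[1]*v2
    return (a+b)/2,np.linalg.norm(a-b)
def proj(d,X):
    K,R,t=cam(d); return cv2.projectPoints(np.array(X,float).reshape(-1,3),cv2.Rodrigues(R)[0],t,K,np.array([d['k1'],0,0,0.]))[0].reshape(-1,2)
E
python3 - <<'E'
from h import *
for n,box in [('scene0',(165,165,100,100)),('side0',(185,240,130,90))]:
    d=load(n);x,y,w,h=box
    cv2.imwrite(f'pics/c_{n}.png',cv2.resize(d['img'][y:y+h,x:x+w,::-1],None,fx=6,fy=6,interpolation=cv2.INTER_CUBIC))
    im=d['img'].astype(int); P=cloud(d)
    red=((im[...,0]>110)&(im[...,1]<60)&(im[...,2]<60)).astype(np.uint8)
    k,l,st,c=cv2.connectedComponentsWithStats(red)
    for i in range(1,k):
        if st[i,4]>4: print(n,st[i],c[i],np.nanmedian(P[l==i],0))
# image side fixture
d=load('side0');cv2.imwrite('pics/c_side_fx.png',cv2.resize(d['img'][145:210,225:345,::-1],None,fx=6,fy=6,interpolation=cv2.INTER_CUBIC))
E
```

```text
(no output)
```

View pics/c_side0.png

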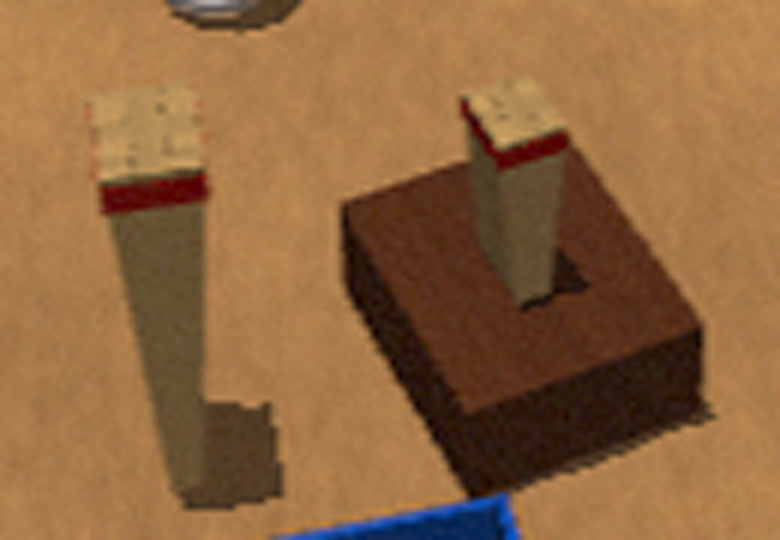

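View pics/c_scene0.png

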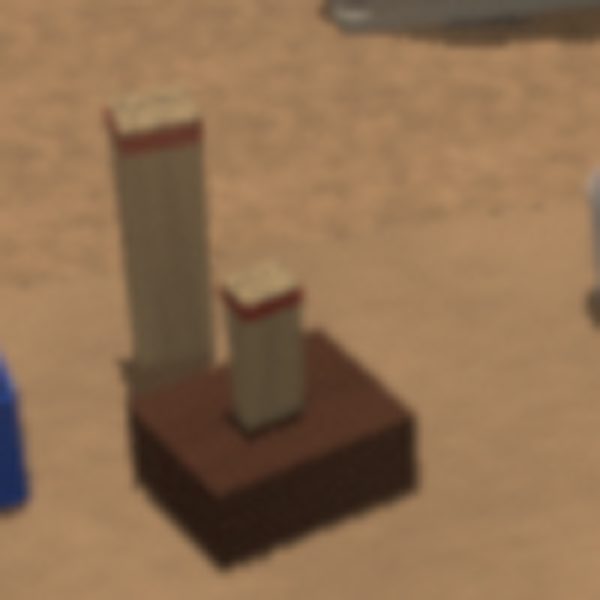

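View pics/c_side_fx.png

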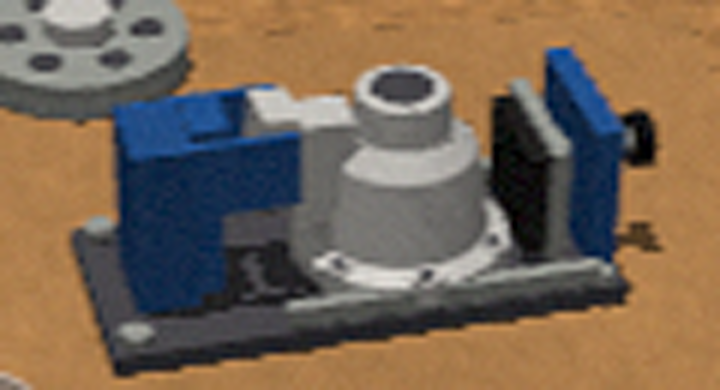

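```bash
python3 - <<'E'
from h import *
ds,dd=load('scene0'),load('side0')
hs=np.array([(462,98),(522,78),(568,130),(498,152)])/6+[185,240]-0.4
hc=np.array([(222,290),(265,262),(302,290),(248,313)])/6+[165,165]-0.4
for d,h in ((dd,hs),(ds,hc)):
    p=onplane(d,h,0.118); print(np.round(p,4).tolist(),p.mean(0)); print([round(np.linalg.norm(p[i]-p[i-1])*1e3,1) for i in range(4)], np.degrees(np.arctan2(*(p[2]-p[1])[[1,0]])))
r=np.array([(345,203),(575,147),(703,327),(468,412)])/6+[185,240]-0.4
p=onplane(dd,r,0.045); print('rack',p[[0,2,3]],np.round(np.linalg.norm(p-np.roll(p,1,0),axis=1),3),(p[0]+p[2])/2, np.degrees(np.arctan2(*(p[2]-p[3])[[1,0]])))
for d,n in ((ds,'scene'),(dd,'side')):
    im=d['img'];P=cloud(d)
    hsv=cv2.cvtColor(im,cv2.COLOR_RGB2HSV); print(n,'valid',np.isfinite(P[...,0]).mean())
# base plate corners (z=.012) side crop
b=np.array([(75,235),(118,370),(628,292)])/6+[225,145]-0.4
p=onplane(dd,b,0.012);print('base',p,np.linalg.norm(p[1]-p[0]),np.linalg.norm(p[2]-p[1]),np.degrees(np.arctan2(*(p[2]-p[1])[[1,0]])),'ctr',(p[0]+p[2])/2)
P=cloud(dd); 
for u,v in [(250,163),(268,161),(283,165),(291,159),(297,165)]: print(u,v,P[v,u])
print('head depth',P[255:264,263:280:4][...,2])
E
```

```text
[[0.5147, -0.2092, 0.118], [0.5356, -0.2009, 0.118], [0.5488, -0.2279, 0.118], [0.5249, -0.2365, 0.118]] [ 0.53098515 -0.21861811  0.118     ]
[np.float64(29.1), np.float64(22.5), np.float64(30.0), np.float64(25.4)] -63.79661825383147
[[0.5348, -0.2361, 0.118], [0.5164, -0.2128, 0.118], [0.5439, -0.1998, 0.118], [0.5564, -0.2273, 0.118]] [ 0.53785801 -0.21900618  0.118     ]
[np.float64(23.4), np.float64(29.7), np.float64(30.4), np.float64(30.2)] 25.3762758905507
rack [[ 0.4731332  -0.18135941  0.045     ]
 [ 0.59358502 -0.25175685  0.045     ]
 [ 0.51105638 -0.28286681  0.045     ]] [0.108 0.088 0.099 0.088] [ 0.53335911 -0.21655813  0.045     ] 20.654417149467104
scene valid 0.9934778911564626
side valid 0.9958375850340137
base [[0.46848611 0.21763863 0.012     ]
 [0.48552359 0.10722628 0.012     ]
 [0.72382609 0.14922739 0.012     ]] 0.11171912406103036 0.24197557432759442 9.995791027952258 ctr [0.5961561  0.18343301 0.012     ]
250 163 [0.5068502  0.18851111 0.09689068]
268 161 [0.55573616 0.18683744 0.101886  ]
283 165 [0.59587342 0.1779483  0.0927176 ]
291 159 [0.61916969 0.19269709 0.10172733]
297 165 [0.63408123 0.17687519 0.09152432]
head depth [[0.11893233 0.1191473  0.11963312 0.12034055 0.0002773 ]
 [0.11840945 0.12034185 0.12025931 0.11807689 0.00388168]
 [0.11733011 0.12055501 0.11946927 0.11758932 0.00286696]
 [0.11393276 0.11904024 0.11958474 0.11879858 0.000456  ]
 [0.11498523 0.11841204 0.11873257 0.12008223 0.00355212]
 [0.10954106 0.11943737 0.11881875 0.1200881  0.00301406]
 [0.09997214 0.11811545 0.1191853  0.11864163 0.11857467]
 [0.10062083 0.11948668 0.11933038 0.11951336 0.11625672]
 [0.09643965 0.11680241 0.11929069 0.11722768 0.11292167]]
```

The two wedge-like things are the tall one on the bench (side px 211,265; scene 192,190) and the short one in the dark rack (side px 271,260; scene 209,215). The short one in the rack fits "smaller, in its rack". The crops confirm it, and its head measures about 24x30 mm at z≈0.119.

```bash
python3 - <<'E'
from h import *
P=cloud(load('side0'))
for u,v in [(208,260),(211,258),(214,262),(217,320),(220,215),(262,345)]: print(u,v,np.round(P[v,u],3))
E
```

```text
208 260 [ 0.411 -0.248  0.151]
211 258 [nan nan nan]
214 262 [ 0.422 -0.254  0.151]
217 320 [ 0.418 -0.268  0.002]
220 215 [0.424 0.03  0.046]
262 345 [ 0.506 -0.339  0.003]
```

>>> {"fn": "jog_arm", "kwargs": {
  "deltas": "0 0 -2.3 266 -755 40 1;0 0 -2.3 266 -755 40 1;0 0 -2.3 266 -755 40 1;0 0 -2.3 266 -755 40 1;0 0 -2.3 266 -755 40 1"
}}

```text
clock: 0.57
ee_pos: [0.3363, 0.3391, 0.2284]
eef_rot: [-0.0, 0.519, 0.855, -0.0]
ft_force: [0.4, 0.1, 1.0]
gripper_width: 0.0929
```

>>> {"fn": "jog_arm", "kwargs": {
  "deltas": "0 0 -1.68 197 -558 7 1;0 0 -1.68 197 -558 7 1;0 0 -1.68 197 -558 7 1;0 0 -1.68 197 -558 7 1;0 0 -1.68 197 -558 7 1"
}}

```text
clock: 0.98
ee_pos: [0.4055, 0.1424, 0.2311]
eef_rot: [-0.0, 0.757, 0.653, 0.0]
ft_force: [0.4, 0.5, 0.1]
gripper_width: 0.0928
```

```bash
cat >> h.py <<'E'
def st():
    s=env.sense(); q=s['eef_rot']; M=Rn.from_quat(np.r_[q[1:],q[0]]).as_matrix()
    print('t',round(s['clock'],2),'p',np.round(s['ee_pos'],4),'yaw_y',round(np.degrees(np.arctan2(M[1,1],M[0,1])),2),'z',np.round(M[:,2],3),'F',np.round(s['ft_force'],2),'w',round(s['gripper_width'],4)); return s,M
E
python3 -c "
from h import *; st()"
```

```text
t 0.98 p [0.4055 0.1424 0.2311] yaw_y -8.42 z [-0.     0.001 -1.   ] F [0.45 0.48 0.11] w 0.0928
```

>>> {"fn": "jog_arm", "kwargs": {
  "deltas": "0 0 -1.25 130 38 -8 1;0 0 -1.25 130 38 -8 1;0 0 -1.25 130 38 -8 1;0 0 -1.25 130 38 -8 1;0 0 -1.25 130 38 -8 1"
}}

```text
clock: 1.4
ee_pos: [0.537, 0.1803, 0.2205]
eef_rot: [-0.001, 0.922, 0.388, -0.002]
ft_force: [-0.2, 0.3, 0.1]
gripper_width: 0.0928
```

>>> {"fn": "jog_arm", "kwargs": {
  "deltas": "0 0 -0.63 10 4 0 1;0 0 -0.63 10 4 0 1;0 0 -0.63 10 4 0 1;0 0 -0.63 10 4 0 1;0 0 -0.63 10 4 0 1"
}}

```text
clock: 1.82
ee_pos: [0.5469, 0.1843, 0.2199]
eef_rot: [-0.001, 0.996, 0.087, -0.002]
ft_force: [0.3, -0.0, 0.5]
gripper_width: 0.093
```

```bash
python3 -c "
from h import *; st(); d=grab('wrist','w_fx'); st()
cv2.imwrite('pics/w_fx2.png',cv2.resize(d['img'][...,::-1],(784,588),interpolation=cv2.INTER_CUBIC))"
```

```text
t 1.82 p [0.5469 0.1843 0.2199] yaw_y -80.05 z [-0.004  0.002 -1.   ] F [ 0.28 -0.01  0.46] w 0.093
t 1.87 p [0.5469 0.1842 0.22  ] yaw_y -80.62 z [-0.004  0.002 -1.   ] F [ 0.06 -0.13 -0.02] w 0.093
```

View pics/w_fx2.png

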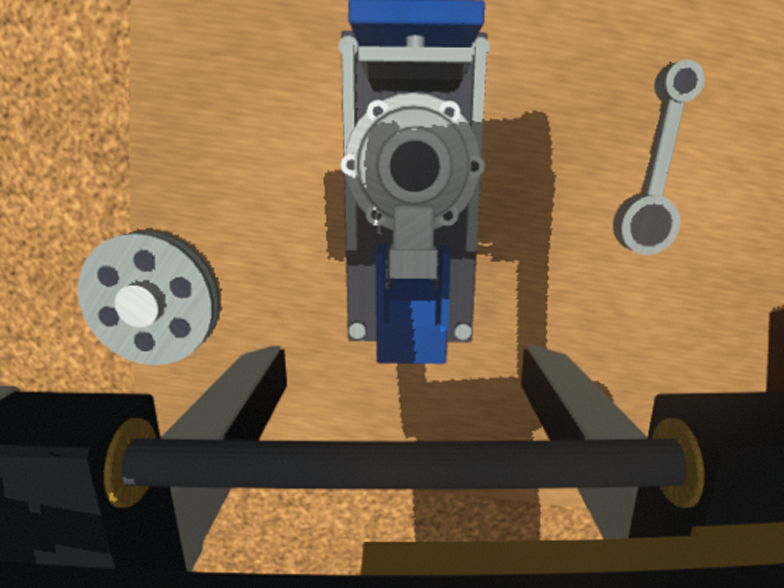

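```bash
python3 -c "
from h import *
d=load('w_fx'); cv2.imwrite('pics/c_wfx.png',cv2.resize(d['img'][160:265,240:345,::-1],None,fx=7,fy=5.7*7/5.7*0.8,interpolation=cv2.INTER_CUBIC))
P=cloud(d)
K,R,t=cam(d)
for v in range(165,262,3): print(v,np.round(P[v,[290,295,300]],3).tolist())
"
```

```text
165 [[0.583, 0.19, 0.093], [0.584, 0.186, 0.094], [0.585, 0.181, 0.093]]
168 [[0.581, 0.189, 0.095], [0.581, 0.185, 0.094], [0.582, 0.181, 0.094]]
171 [[0.578, 0.189, 0.094], [0.579, 0.185, 0.095], [0.579, 0.18, 0.094]]
174 [[0.575, 0.188, 0.092], [0.576, 0.184, 0.094], [0.577, 0.18, 0.094]]
177 [[0.573, 0.188, 0.093], [0.574, 0.184, 0.095], [0.574, 0.179, 0.093]]
180 [[0.571, 0.188, 0.099], [0.572, 0.183, 0.099], [0.572, 0.179, 0.098]]
183 [[0.568, 0.187, 0.099], [0.569, 0.183, 0.099], [0.57, 0.179, 0.099]]
186 [[0.565, 0.187, 0.098], [0.566, 0.182, 0.098], [0.567, 0.178, 0.1]]
189 [[0.563, 0.186, 0.099], [0.564, 0.182, 0.1], [0.565, 0.178, 0.1]]
192 [[0.56, 0.186, 0.098], [0.561, 0.182, 0.1], [0.562, 0.177, 0.099]]
195 [[0.558, 0.185, 0.099], [0.558, 0.181, 0.099], [0.559, 0.177, 0.1]]
198 [[0.555, 0.185, 0.1], [0.556, 0.181, 0.101], [0.557, 0.176, 0.1]]
201 [[0.543, 0.183, 0.062], [0.544, 0.178, 0.062], [0.544, 0.173, 0.061]]
204 [[0.542, 0.183, 0.072], [0.543, 0.178, 0.072], [0.544, 0.173, 0.072]]
207 [[0.541, 0.182, 0.08], [0.543, 0.178, 0.082], [0.543, 0.173, 0.081]]
210 [[0.54
[... 592 characters left out ...]
 [0.521, 0.174, 0.095], [0.522, 0.17, 0.096]]
237 [[0.517, 0.178, 0.095], [0.518, 0.174, 0.097], [0.519, 0.169, 0.096]]
240 [[0.514, 0.178, 0.096], [0.515, 0.173, 0.096], [0.516, 0.168, 0.096]]
243 [[0.511, 0.177, 0.096], [0.512, 0.172, 0.096], [0.513, 0.168, 0.096]]
246 [[0.508, 0.177, 0.096], [0.509, 0.172, 0.096], [0.51, 0.167, 0.097]]
249 [[0.505, 0.176, 0.096], [0.506, 0.171, 0.096], [0.506, 0.167, 0.095]]
252 [[0.502, 0.175, 0.096], [0.503, 0.171, 0.096], [0.504, 0.166, 0.095]]
255 [[0.499, 0.175, 0.095], [0.5, 0.17, 0.096], [0.5, 0.165, 0.095]]
258 [[0.496, 0.174, 0.096], [0.497, 0.17, 0.096], [0.498, 0.165, 0.096]]
261 [[0.449, 0.166, -0.0], [0.451, 0.16, 0.001], [0.452, 0.153, 0.0]]
```

View pics/c_wfx.png

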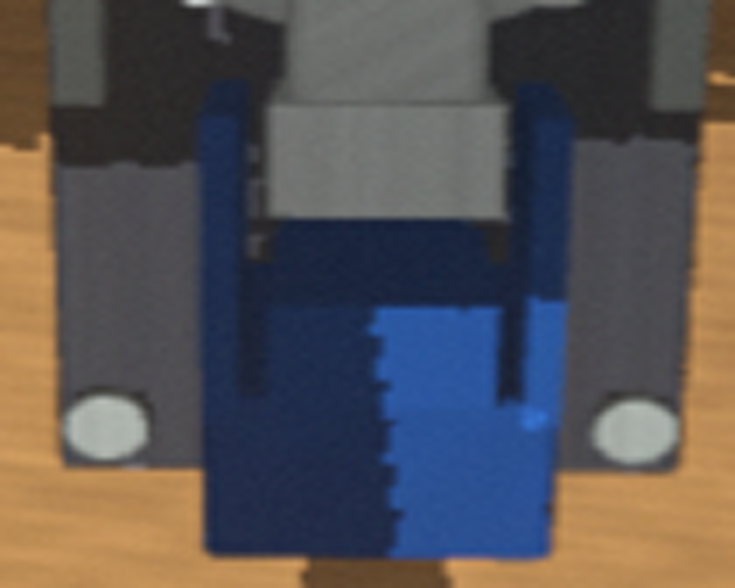

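```bash
python3 - <<'E'
from h import *
d=load('w_fx');P=cloud(d);im=d['img'];hsv=cv2.cvtColor(im,cv2.COLOR_RGB2HSV)
blue=(hsv[...,0]>105)&(hsv[...,0]<130)&(hsv[...,1]>150)
reg=np.zeros(blue.shape,bool);reg[160:265,240:345]=1
top=blue&reg&(P[...,2]>.090)&(P[...,2]<.104)
Q=P[top][:,:2].astype(np.float32); r=cv2.minAreaRect(Q*1000);print('blue top',len(Q),r)
# yaw from left/right extents of top per row
L=[];Rr=[]
for v in range(175,258):
    c=np.where(top[v])[0]
    if len(c)>2: L.append((c[0],v));Rr.append((c[-1],v))
for S in (L,Rr):
    p=onplane(d,S,0.096)[:,:2].astype(np.float32); l=cv2.fitLine(p,cv2.DIST_HUBER,0,.01,.01).ravel(); print('edge',np.degrees(np.arctan(l[1]/l[0])),l[2:])
# post face
f=reg&(P[...,2]>.06)&(P[...,2]<.094)&blue; f[:, :283]=0;f[:,303:]=0;f[:200]=0;f[216:]=0
A=P[f];c=A.mean(0);n=np.linalg.svd(A-c)[2][2];n*=np.sign(n[0]);print('face n',n,'tilt deg',np.degrees(np.arcsin(n[2])),'yaw',np.degrees(np.arctan2(n[1],n[0])),len(A))
yaw=np.arctan2(n[1],n[0]);ex=np.array([np.cos(yaw),np.sin(yaw)])
# point on face at z=.1
s=(0.1-c[2]); x=c[:2]@ex - n[2]*s/np.hypot(n[0],n[1]); print('post face along ex',x)
# lug
lug=reg&(P[...,2]>.097)&(P[...,2]<.104)&(hsv[...,1]<60); 
print('lug',lug.sum(),cv2.minAreaRect((P[lug][:,:2]*1000).astype(np.float32)))
E
```

```text
blue top 1493 ((533.2755737304688, 176.63340759277344), (75.00314331054688, 46.75901412963867), 10.390145301818848)
edge 31.75224 [0.5261121 0.1867057]
edge 9.433457 [0.53872126 0.15512426]
face n [0.9846365  0.16060768 0.06852833] tilt deg 3.929463918245515 yaw 9.264139369965557 53
post face along ex 0.5625263777402728
lug 672 ((564.1448364257812, 182.0466766357422), (17.952709197998047, 29.862411499023438), 8.782557487487793)
```

>>> {"fn": "jog_arm", "kwargs": {
  "deltas": "0 0 0.2 -14 -403 5 1;0 0 0.2 -14 -403 5 1;0 0 0.2 -14 -403 5 1;0 0 0.2 -14 -403 5 1;0 0 0.2 -14 -403 5 1"
}}

```text
clock: 2.28
ee_pos: [0.5393, -0.0228, 0.2226]
eef_rot: [-0.001, 0.983, 0.183, -0.002]
ft_force: [1.1, 1.0, -0.9]
gripper_width: 0.093
```

>>> {"fn": "jog_arm", "kwargs": {
  "deltas": "0 0 0 -7 -202 0 1;0 0 0 -7 -202 0 1;0 0 0 -7 -202 0 1;0 0 0 -7 -202 0 1;0 0 0 -7 -202 0 1"
}}

```text
clock: 2.7
ee_pos: [0.5316, -0.2273, 0.2225]
eef_rot: [-0.001, 0.983, 0.184, -0.002]
ft_force: [1.1, 0.1, -0.1]
gripper_width: 0.093
```

```bash
python3 -c "
from h import *; st(); d=grab('wrist','w_wd'); st()
cv2.imwrite('pics/w_wd2.png',cv2.resize(d['img'][...,::-1],(784,588),interpolation=cv2.INTER_CUBIC))"
```

```text
t 2.7 p [ 0.5316 -0.2273  0.2225] yaw_y -68.76 z [-0.004  0.001 -1.   ] F [ 1.07  0.14 -0.06] w 0.093
t 2.75 p [ 0.5306 -0.2334  0.2223] yaw_y -68.97 z [-0.005 -0.003 -1.   ] F [-3.27 -2.62 -0.5 ] w 0.0927
```

View pics/w_wd2.png

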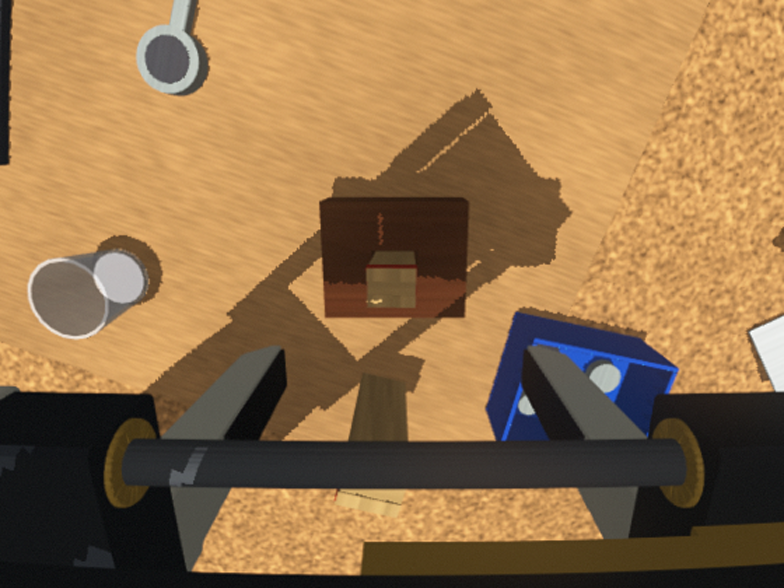

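```bash
python3 - <<'E'
from h import *
d=grab('wrist','w_wd3');st()
P=cloud(d);im=d['img'];reg=np.zeros(P.shape[:2],bool);reg[170:235,240:320]=1
m=reg&(P[...,2]>.113)&(P[...,2]<.124)
print(m.sum(),P[m].mean(0),P[m][:,2].std(),cv2.minAreaRect((P[m][:,:2]*1000).astype(np.float32)))
k=np.where(m);print(k[0].min(),k[0].max(),k[1].min(),k[1].max())
c=cv2.minAreaRect(np.c_[k[1],k[0]].astype(np.float32));print(c); b=cv2.boxPoints(c);p=onplane(d,b,.119);print(p.mean(0),np.linalg.norm(p-np.roll(p,1,0),axis=1),[np.degrees(np.arctan2(*(p[i]-p[i-1])[[1,0]])) for i in range(4)])
r=reg.copy();r[:]=0;r[130:240,215:350]=1
r&=(P[...,2]>.040)&(P[...,2]<.05);print('rack',cv2.minAreaRect((P[r][:,:2]*1000).astype(np.float32)))
cv2.imwrite('pics/c_wd3.png',cv2.resize(im[130:240,215:350,::-1],None,fx=5,fy=5,interpolation=cv2.INTER_CUBIC))
E
```

```text
t 2.8 p [ 0.531  -0.2302  0.2221] yaw_y -69.05 z [-0.005 -0.001 -1.   ] F [0.03 0.35 0.44] w 0.0931
1036 [ 0.53454771 -0.2175721   0.11796583] 0.0008714500135996238 ((534.1715698242188, -217.46893310546875), (24.676103591918945, 30.14522361755371), 20.815032958984375)
186 215 255 290
((272.5, 200.5), (29.0, 35.0), 90.0)
[ 0.53506946 -0.21740789  0.119     ] [0.02520545 0.02908012 0.02518238 0.02982486] [np.float64(19.47148084904718), np.float64(-68.94867459103264), np.float64(-158.83531484162705), np.float64(111.07733300023942)]
rack ((534.587646484375, -217.89996337890625), (91.1553955078125, 110.50463104248047), 21.37897300720215)
```

View pics/c_wd3.png

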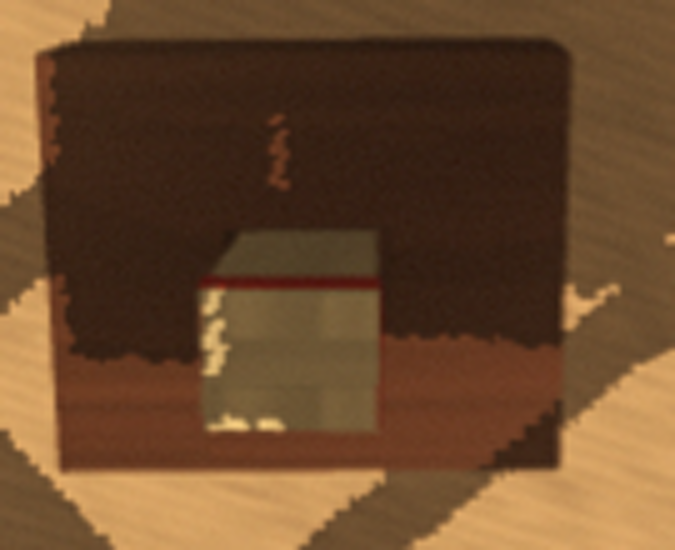

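>>> {"fn": "jog_arm", "kwargs": {
  "deltas": "0 0 0 3.5 12.7 0 1;0 0 0 3.5 12.7 -40 1;0 0 0 3.5 12.7 -80 1;0 0 0 3.5 12.7 -100 1;0 0 0 3.5 12.7 -100 1"
}}

```text
clock: 3.22
ee_pos: [0.531, -0.2133, 0.1156]
eef_rot: [-0.004, 0.983, 0.184, -0.007]
ft_force: [-0.8, 0.8, -0.7]
gripper_width: 0.0932
```

```bash
python3 -c "
from h import *; st()"
```

```text
t 3.22 p [ 0.531  -0.2133  0.1156] yaw_y -68.85 z [-0.014  0.005 -1.   ] F [-0.84  0.84 -0.69] w 0.0932
```

>>> {"fn": "jog_arm", "kwargs": {
  "deltas": "0 0 0 3.5 -4.2 -20 1;0 0 0 3.5 -4.2 -35 1;0 0 0 3.5 -4.2 -35 1;0 0 0 3.5 -4.2 -35 1"
}}

```text
clock: 3.55
ee_pos: [0.5349, -0.2163, 0.0816]
eef_rot: [-0.004, 0.983, 0.185, -0.007]
ft_force: [-0.6, 0.5, 1.5]
gripper_width: 0.0934
```

```bash
python3 -c "
from h import *; st()"
```

```text
t 3.55 p [ 0.5349 -0.2163  0.0816] yaw_y -68.73 z [-0.014  0.005 -1.   ] F [-0.61  0.51  1.48] w 0.0934
```

>>> {"fn": "jog_arm", "kwargs": {
  "deltas": "-0.005 -0.014 -0.004 -0.4 -1.2 -1 1;-0.005 -0.014 -0.004 -0.4 -1.2 -1 1;-0.005 -0.014 -0.004 -0.4 -1.2 -1 1"
}}

```text
clock: 3.8
ee_pos: [0.5355, -0.2178, 0.0825]
eef_rot: [0.001, 0.983, 0.183, 0.001]
ft_force: [0.2, 0.2, 0.5]
gripper_width: 0.0928
```

```bash
python3 -c "
from h import *; st()"
```

```text
t 3.8 p [ 0.5355 -0.2178  0.0825] yaw_y -68.94 z [ 0.002 -0.002 -1.   ] F [0.18 0.22 0.51] w 0.0928
```

>>> {"fn": "jog_arm", "kwargs": {
  "deltas": "0 0 0 -0.5 0.2 -2 0;0 0 0 -0.5 0.2 -2 -0.5;0 0 0 -0.5 0.2 -2 -1;0 0 0 -0.5 0.2 -2 -1;0 0 0 -0.5 0.2 -2 -1",
  "grip_force": 25
}}

```text
clock: 4.22
ee_pos: [0.535, -0.2176, 0.0806]
eef_rot: [0.001, 0.983, 0.183, 0.001]
ft_force: [-0.4, -0.7, -0.1]
gripper_width: 0.0641
```

>>> {"fn": "jog_arm", "kwargs": {
  "deltas": "0 0 0 0 0 0 -1;0 0 0 0 0 0 -1;0 0 0 0 0 0 -1"
}}

```text
clock: 4.47
ee_pos: [0.535, -0.2176, 0.0805]
eef_rot: [0.001, 0.983, 0.183, 0.001]
ft_force: [0.4, 0.1, 0.8]
gripper_width: 0.0442
```

```bash
python3 -c "
from h import *; st()"
```

```text
t 4.47 p [ 0.535  -0.2176  0.0805] yaw_y -68.95 z [ 0.002 -0.001 -1.   ] F [0.41 0.09 0.85] w 0.0442
```

>>> {"fn": "jog_arm", "kwargs": {
  "deltas": "0 0 0 0 0 0 -1;0 0 0 0 0 0 -1;0 0 0 0 0 0 -1;0 0 0 0 0 0 -1;0 0 0 0 0 0 -1"
}}

```text
clock: 4.88
ee_pos: [0.5349, -0.2176, 0.0804]
eef_rot: [0.001, 0.983, 0.183, 0.001]
ft_force: [0.1, -0.1, 0.2]
gripper_width: 0.0299
```

```bash
python3 -c "
from h import *; st()"
```

```text
t 4.88 p [ 0.5349 -0.2176  0.0804] yaw_y -68.95 z [ 0.002 -0.001 -1.   ] F [ 0.11 -0.11  0.23] w 0.0299
```

Gripped at a width of 29.9 mm, as expected. I'll lift straight up next.

>>> {"fn": "jog_arm", "kwargs": {
  "deltas": "0 0 0 0 0 12 -1;0 0 0 0 0 30 -1;0 0 0 0 0 55 -1;0 0 0 0 0 85 -1;0 0 0 0 0 120 -1"
}}

```text
clock: 5.3
ee_pos: [0.5338, -0.2171, 0.2009]
eef_rot: [0.0, 0.983, 0.183, -0.0]
ft_force: [0.4, -1.4, -0.3]
gripper_width: 0.0301
```

>>> {"fn": "jog_arm", "kwargs": {
  "deltas": "0 0 0 0 0 40 -1;0 0 0 0 0 40 -1;0 0 0 0 0 40 -1"
}}

```text
clock: 5.55
ee_pos: [0.5356, -0.218, 0.2458]
eef_rot: [0.002, 0.983, 0.183, 0.003]
ft_force: [-0.0, -0.2, -1.5]
gripper_width: 0.0305
```

```bash
python3 -c "
from h import *; st(); grab('side','side1'); 
d=load('side1');cv2.imwrite('pics/c_side1.png',cv2.resize(d['img'][170:310,190:340,::-1],None,fx=4,fy=4,interpolation=cv2.INTER_CUBIC))"
```

```text
t 5.55 p [ 0.5356 -0.218   0.2458] yaw_y -68.95 z [ 0.006 -0.004 -1.   ] F [-0.04 -0.22 -1.55] w 0.0305
```

View pics/c_side1.png

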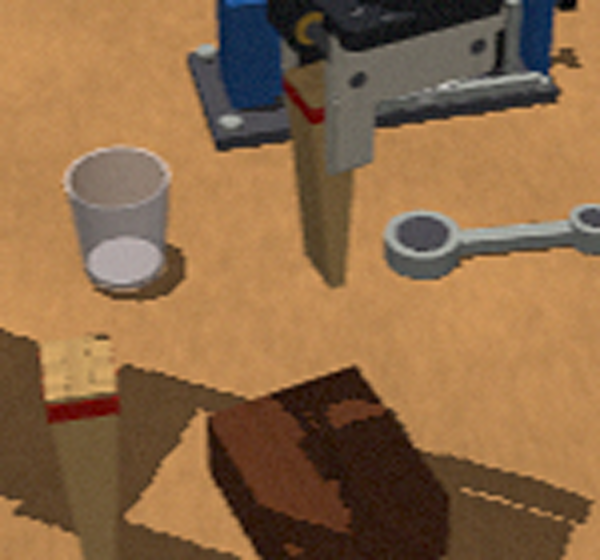

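>>> {"fn": "jog_arm", "kwargs": {
  "deltas": "0.004 0.006 -0.2 12.5 397 0 -1;0.004 0.006 -0.2 12.5 397 0 -1;0.004 0.006 -0.2 12.5 397 0 -1;0.004 0.006 -0.2 12.5 397 0 -1;0.004 0.006 -0.2 12.5 397 0 -1"
}}

```text
clock: 6.02
ee_pos: [0.5391, -0.0089, 0.2399]
eef_rot: [-0.002, 0.997, 0.083, -0.003]
ft_force: [0.8, 0.1, 0.2]
gripper_width: 0.0297
```

>>> {"fn": "jog_arm", "kwargs": {
  "deltas": "0 0 0 7 199 0 -1;0 0 0 7 199 0 -1;0 0 0 7 199 0 -1;0 0 0 7 199 0 -1;0 0 0 7 199 0 -1"
}}

```text
clock: 6.43
ee_pos: [0.5445, 0.1928, 0.2378]
eef_rot: [-0.002, 0.996, 0.084, -0.005]
ft_force: [0.1, 0.3, -0.1]
gripper_width: 0.0295
```

```bash
python3 -c "
from h import *; st()"
```

```text
t 6.43 p [0.5445 0.1928 0.2378] yaw_y -80.39 z [-0.011  0.002 -1.   ] F [ 0.11  0.26 -0.13] w 0.0295
```

Next I'll settle it over the slot at TCP z≈0.185, with the tip about 12 mm above the mouth.

>>> {"fn": "jog_arm", "kwargs": {
  "deltas": "-0.002 -0.011 0 3.5 -13.8 -25 -1;-0.002 -0.011 0 3.5 -13.8 -50 -1;-0.002 -0.011 0 3.5 -13.8 -50 -1;-0.002 -0.011 0 3.5 -13.8 -50 -1"
}}

```text
clock: 6.77
ee_pos: [0.5455, 0.1785, 0.1847]
eef_rot: [0.0, 0.996, 0.084, -0.003]
ft_force: [0.5, -0.6, 0.2]
gripper_width: 0.0298
```

```bash
python3 -c "
from h import *; st()"
```

```text
t 6.77 p [0.5455 0.1785 0.1847] yaw_y -80.39 z [-0.006 -0.001 -1.   ] F [ 0.48 -0.64  0.2 ] w 0.0298
```

>>> {"fn": "jog_arm", "kwargs": {
  "deltas": "0.001 -0.006 0 2.5 0.5 0 -1;0.001 -0.006 0 2.5 0.5 0 -1;0.001 -0.006 0 2.5 0.5 0 -1"
}}

```text
clock: 7.02
ee_pos: [0.5489, 0.1788, 0.1862]
eef_rot: [-0.0, 0.997, 0.083, 0.001]
ft_force: [0.2, -0.4, -0.2]
gripper_width: 0.0299
```

```bash
python3 -c "
from h import *; st()
for n in ('wrist','side','scene'): grab(n,n+'2')
d=load('side2');a=cv2.resize(d['img'][95:215,225:345,::-1],None,fx=5,fy=5,interpolation=cv2.INTER_CUBIC)
cv2.imwrite('pics/c_side2.png',a)
d=load('wrist2');a=cv2.resize(d['img'][120:270,200:380,::-1],None,fx=4,fy=4,interpolation=cv2.INTER_CUBIC)
cv2.imwrite('pics/c_wrist2.png',a)
"
```

```text
t 7.02 p [0.5489 0.1788 0.1862] yaw_y -80.43 z [ 0.002  0.    -1.   ] F [ 0.22 -0.4  -0.23] w 0.0299
```

View pics/c_side2.png

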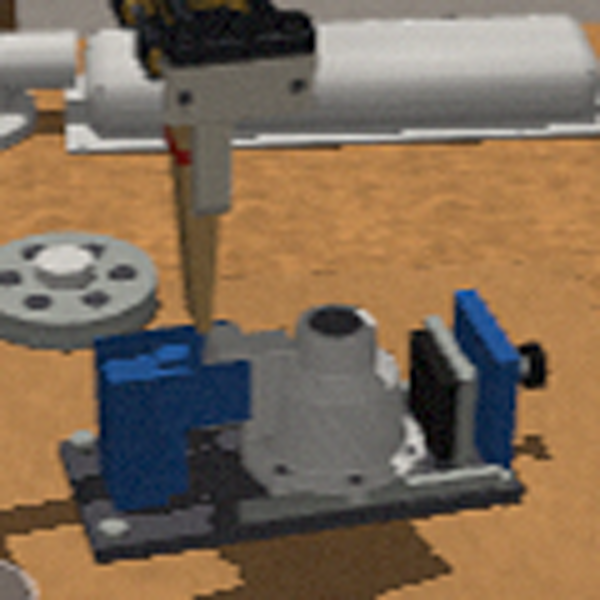

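View pics/c_wrist2.png

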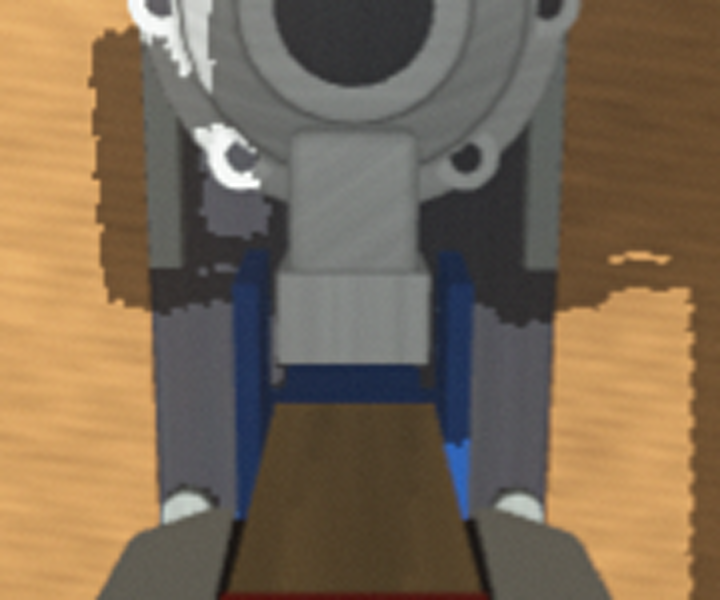

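```bash
python3 - <<'E'
from h import *
ex=np.array([np.cos(.1676),np.sin(.1676)]);ey=np.array([-ex[1],ex[0]])
M=np.array([.5488,.1794])
f=lambda p:np.round(np.c_[(p[:,:2]-M)@ex,(p[:,:2]-M)@ey]*1e3,1).tolist()
d=load('wrist2')
tip=onplane(d,np.array([(272,402),(436,402)])/4+[200,120]-.4,.1138);print('tip +x edge',f(tip))
lug=onplane(d,np.array([(277,364),(430,364)])/4+[200,120]-.4,.1);print('lug edge',f(lug))
P=cloud(d)
for v in (205,208,210,212,216,218,219,222,226):print(v,np.round(P[v,288],4),f(P[v,288][None]))
# cheeks inner top edges z=.096
ch=onplane(d,np.array([(268,280),(440,280)])/4+[200,120]-.4,.096);print('cheek',f(ch))
d=load('side2'); print('tip side proj', proj(d,np.r_[M,.1138])[0], (proj(d,np.r_[M,.1138])[0]-[225,95])*5)
E
```

```text
tip +x edge [[3.1, 15.5], [3.1, -15.5]]
lug edge [[6.7, 15.3], [6.7, -15.1]]
205 [0.56   0.1814 0.1004] [[11.4, 0.1]]
208 [0.5575 0.181  0.1001] [[8.9, 0.1]]
210 [0.556  0.1807 0.1006] [[7.3, 0.1]]
212 [0.5435 0.1787 0.0622] [[-5.4, 0.2]]
216 [0.5428 0.1785 0.0724] [[-6.1, 0.1]]
218 [0.5424 0.1785 0.0774] [[-6.4, 0.1]]
219 [0.5424 0.1784 0.08  ] [[-6.5, 0.1]]
222 [0.5517 0.18   0.118 ] [[3.0, 0.1]]
226 [0.5528 0.1801 0.1308] [[4.1, 0.1]]
cheek [[22.9, 17.1], [22.9, -17.0]]
tip side proj [265.58413289 158.70168212] [202.92066444 318.50841058]
```

>>> {"fn": "jog_arm", "kwargs": {
  "deltas": "0 0.002 0 0.3 0.2 -12 -1;0 0.002 0 0.3 0.2 -24 -1;0 0.002 0 0.3 0.2 -36 -1;0 0.002 0 0.3 0.2 -40 -1;0 0.002 0 0.3 0.2 -40 -1"
}}

```text
clock: 7.58
ee_pos: [0.5479, 0.1788, 0.1433]
eef_rot: [0.0, 0.997, 0.083, -0.002]
ft_force: [-1.2, 0.5, 0.5]
gripper_width: 0.0298
```

```bash
python3 -c "
from h import *; st()"
```

```text
t 7.58 p [0.5479 0.1788 0.1433] yaw_y -80.42 z [-0.004 -0.    -1.   ] F [-1.19  0.48  0.48] w 0.0298
```

>>> {"fn": "jog_arm", "kwargs": {
  "deltas": "0 -0.004 0 0.6 0.2 -3 -1;0 -0.004 0 0.6 0.2 -6 -1;0 -0.004 0 0.6 0.2 -8 -1;0 -0.004 0 0.6 0.2 -9 -1;0 -0.004 0 0.6 0.2 -9 -1"
}}

```text
clock: 8.0
ee_pos: [0.5484, 0.179, 0.1343]
eef_rot: [0.0, 0.997, 0.083, 0.0]
ft_force: [0.0, -0.4, -0.4]
gripper_width: 0.0301
```

```bash
python3 -c "
from h import *; st()"
```

```text
t 8.0 p [0.5484 0.179  0.1343] yaw_y -80.42 z [ 0. -0. -1.] F [ 0.01 -0.44 -0.4 ] w 0.0301
```

>>> {"fn": "jog_arm", "kwargs": {
  "deltas": "0 0 0 0 0 -2 -1;0 0 0 0 0 -4 -1;0 0 0 0 0 -5 -1;0 0 0 0 0 -5 -1"
}}

```text
clock: 8.33
ee_pos: [0.5487, 0.179, 0.1292]
eef_rot: [0.0, 0.997, 0.083, 0.001]
ft_force: [1.4, 1.3, -0.5]
gripper_width: 0.0299
```

```bash
python3 -c "
from h import *; st()"
```

```text
t 8.33 p [0.5487 0.179  0.1292] yaw_y -80.42 z [ 0.001 -0.    -1.   ] F [ 1.43  1.33 -0.47] w 0.0299
```

>>> {"fn": "jog_arm", "kwargs": {
  "deltas": "0 0 0 0 0 0 -0.2;0 0 0 0 0 0 -0.2;0 0 0 0 0 0 0.2;0 0 0 0 0 0 0.3;0 0 0 0 0 0 0.3"
}}

```text
clock: 8.75
ee_pos: [0.5487, 0.179, 0.1292]
eef_rot: [0.0, 0.997, 0.083, 0.0]
ft_force: [0.3, 0.7, -0.4]
gripper_width: 0.0526
```

```bash
python3 -c "
from h import *; st()
d=grab('side','side3');st();a=cv2.resize(d['img'][95:215,225:345,::-1],None,fx=5,fy=5,interpolation=cv2.INTER_CUBIC)
cv2.imwrite('pics/c_side3.png',a)
"
```

```text
t 8.75 p [0.5487 0.179  0.1292] yaw_y -80.42 z [ 0.001 -0.    -1.   ] F [ 0.27  0.71 -0.43] w 0.0526
t 8.8 p [0.5487 0.179  0.1292] yaw_y -80.42 z [ 0.001 -0.    -1.   ] F [ 0.16 -0.22 -0.24] w 0.0566
```

View pics/c_side3.png

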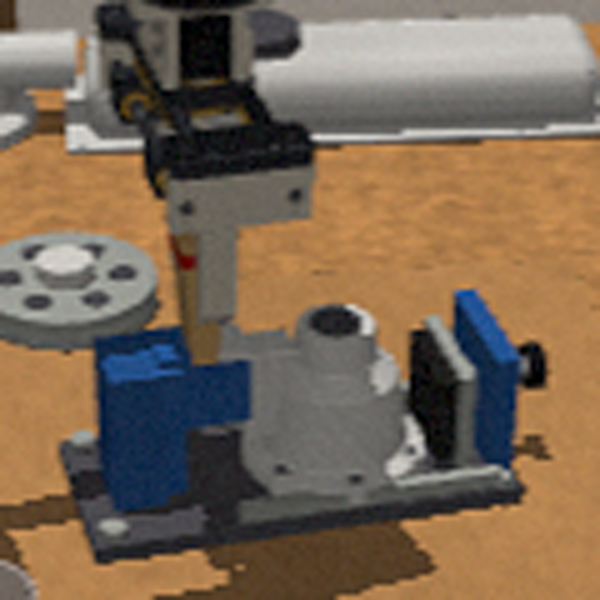

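>>> {"fn": "jog_arm", "kwargs": {
  "deltas": "0 0 0 0 0 10 0.4;0 0 0 0 0 35 0.4;0 0 0 0 0 75 0.4;0 0 0 0 0 115 0;0 0 0 0 0 135 -0.5"
}}

```text
clock: 9.22
ee_pos: [0.5501, 0.1794, 0.2709]
eef_rot: [-0.0, 0.996, 0.084, 0.004]
ft_force: [1.7, -0.9, 1.7]
gripper_width: 0.0563
```

>>> {"fn": "jog_arm", "kwargs": {
  "deltas": "0 0 0 0 0 0 -1;0 0 0 0 0 0 -1;0 0 0 0 0 0 -1;0 0 0 0 0 0 -1;0 0 0 0 0 0 -1"
}}

```text
clock: 9.63
ee_pos: [0.5491, 0.1791, 0.2684]
eef_rot: [-0.0, 0.997, 0.083, 0.002]
ft_force: [0.1, 0.2, -1.1]
gripper_width: 0.0229
```

```bash
python3 - <<'E'
from h import *
st(); d=grab('wrist','wrist4'); st(); cv2.imwrite('pics/wrist4b.png',cv2.resize(d['img'][...,::-1],(784,588)))
grab('side','side4')
P=cloud(d);reg=np.zeros(P.shape[:2],bool);reg[:300]=1
m=reg&(P[...,2]>.135)&(P[...,2]<.18)
print(m.sum(), np.nanpercentile(P[m][:,2],[5,50,95]))
E
```

```text
t 9.63 p [0.5491 0.1791 0.2684] yaw_y -80.42 z [ 0.004  0.    -1.   ] F [ 0.11  0.19 -1.1 ] w 0.0229
t 9.68 p [0.5492 0.1791 0.2687] yaw_y -80.42 z [ 0.004  0.    -1.   ] F [0.15 0.25 0.43] w 0.0188
1147 [0.14476409 0.16355236 0.16486289]
```

View pics/wrist4b.png

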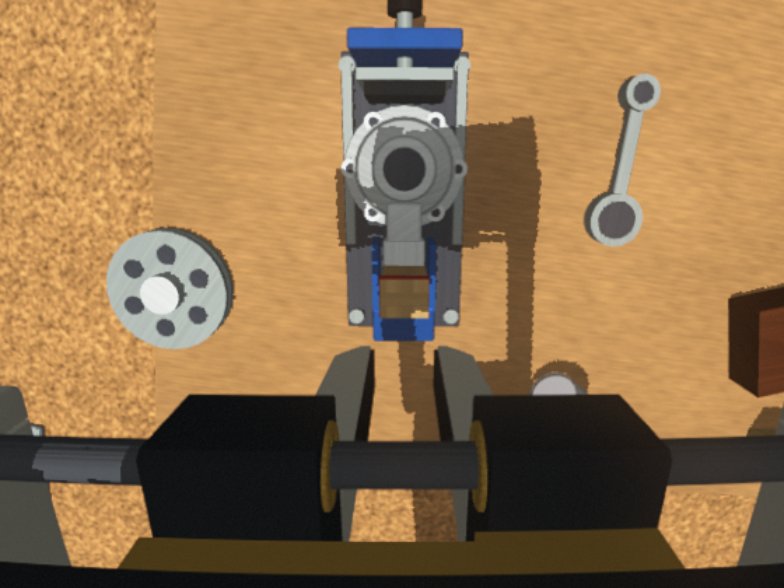

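```bash
python3 - <<'E'
from h import *
ex=np.array([np.cos(.1676),np.sin(.1676)]);ey=np.array([-ex[1],ex[0]]);M=np.array([.5488,.1794])
d=load('wrist4');P=cloud(d);st()
m=(P[...,2]>.158)&(P[...,2]<.172);m[300:]=0;m[:,:240]=0;m[:,340:]=0
q=P[m];c=q.mean(0);print(len(q),c,(c[:2]-M)@ex*1e3,(c[:2]-M)@ey*1e3)
r=cv2.minAreaRect((q[:,:2]*1000).astype(np.float32));print(r)
A=np.c_[q[:,:2]-c[:2],np.ones(len(q))];print('tilt/z',np.linalg.lstsq(A,q[:,2],rcond=None)[0])
for v in range(170,235,4): print(v,np.round(P[v,288],4))
E
```

```text
t 9.73 p [0.5493 0.1792 0.269 ] yaw_y -80.42 z [ 0.004  0.001 -1.   ] F [ 0.95  0.21 -0.97] w 0.0152
1044 [0.5491787  0.17934412 0.16343135] 0.3640729635204979 -0.11826707757867863
((548.2108154296875, 179.1719207763672), (25.364086151123047, 30.54413414001465), 9.202397346496582)
tilt/z [-0.04298993 -0.01083983  0.16343135]
170 [0.5745 0.1842 0.0947]
174 [0.5711 0.1836 0.0995]
178 [0.567  0.1829 0.0994]
182 [0.5628 0.1822 0.0985]
186 [0.5588 0.1815 0.0994]
190 [0.5555 0.181  0.1037]
194 [0.5578 0.1813 0.1322]
198 [0.5605 0.1818 0.1595]
202 [0.5581 0.1814 0.1639]
206 [0.555  0.1808 0.1651]
210 [0.5511 0.1802 0.1638]
214 [0.5478 0.1796 0.1644]
218 [0.5438 0.1789 0.1628]
222 [0.5407 0.1784 0.1641]
226 [0.5369 0.1778 0.1637]
230 [0.5102 0.1733 0.0959]
234 [0.5057 0.1725 0.096 ]
```

>>> {"fn": "jog_arm", "kwargs": {
  "deltas": "0.001 0.004 0 -1 0 -20 -1;0.001 0.004 0 -1 0 -45 -1;0.001 0.004 0 -1 0 -65 -1;0.001 0.004 0 -1 0 -78 -1;0.001 0.004 0 -1 0 -85 -1"
}}

```text
clock: 10.15
ee_pos: [0.5468, 0.1788, 0.1809]
eef_rot: [-0.0, 0.997, 0.083, -0.002]
ft_force: [-0.5, 0.2, -0.5]
gripper_width: 0.0007
```

```bash
python3 -c "
from h import *; st()"
```

```text
t 10.15 p [0.5468 0.1788 0.1809] yaw_y -80.42 z [-0.004  0.001 -1.   ] F [-0.5   0.22 -0.51] w 0.0007
```

>>> {"fn": "jog_arm", "kwargs": {
  "deltas": "0.001 -0.004 0 1.3 0.3 -3 -1;0.001 -0.004 0 1.3 0.3 -6 -1;0.001 -0.004 0 1.3 0.3 -9 -1;0.001 -0.004 0 1.3 0.3 -11 -1;0.001 -0.004 0 1.3 0.3 -11 -1"
}}

```text
clock: 10.57
ee_pos: [0.5485, 0.1792, 0.1704]
eef_rot: [-0.001, 0.997, 0.084, 0.001]
ft_force: [-0.3, -1.3, 0.8]
gripper_width: 0.0005
```

```bash
python3 -c "
from h import *; st()"
```

```text
t 10.57 p [0.5485 0.1792 0.1704] yaw_y -80.42 z [ 0.001  0.002 -1.   ] F [-0.32 -1.25  0.78] w 0.0005
```

Next I'll press down slowly, 1 mm per row.

>>> {"fn": "jog_arm", "kwargs": {
  "deltas": "0 0 0 -0.2 0 -1.5 -1;0 0 0 -0.2 0 -3 -1;0 0 0 -0.2 0 -4 -1;0 0 0 -0.2 0 -5 -1;0 0 0 -0.2 0 -5 -1"
}}

```text
clock: 10.98
ee_pos: [0.5481, 0.1792, 0.1651]
eef_rot: [-0.001, 0.997, 0.083, 0.0]
ft_force: [-0.4, -0.4, 0.3]
gripper_width: -0.0001
```

>>> {"fn": "jog_arm", "kwargs": {
  "deltas": "0 0 0 0 0 -0.7 -1;0 0 0 0 0 -1.4 -1;0 0 0 0 0 -2 -1;0 0 0 0 0 -2 -1"
}}

```text
clock: 11.32
ee_pos: [0.5483, 0.1792, 0.1633]
eef_rot: [-0.001, 0.997, 0.084, 0.001]
ft_force: [0.5, -0.3, 1.9]
gripper_width: 0.0003
```

>>> {"fn": "jog_arm", "kwargs": {
  "deltas": "0 0 0 0 0 -0.5 -1;0 0 0 0 0 -1 -1;0 0 0 0 0 -1.5 -1;0 0 0 0 0 -1.5 -1"
}}

```text
clock: 11.65
ee_pos: [0.5484, 0.1792, 0.1618]
eef_rot: [-0.001, 0.997, 0.083, 0.001]
ft_force: [-0.0, -0.3, 1.7]
gripper_width: 0.0004
```

>>> {"fn": "jog_arm", "kwargs": {
  "deltas": "0 0 0 0 0 -0.5 -1;0 0 0 0 0 -1 -1;0 0 0 0 0 -1.5 -1;0 0 0 0 0 -1.5 -1"
}}

```text
clock: 11.98
ee_pos: [0.5485, 0.1792, 0.1602]
eef_rot: [-0.001, 0.997, 0.083, 0.001]
ft_force: [0.3, 0.0, 1.3]
gripper_width: 0.0003
```

```bash
python3 -c "
from h import *; st()"
```

```text
t 11.98 p [0.5485 0.1792 0.1602] yaw_y -80.42 z [ 0.002  0.002 -1.   ] F [0.28 0.04 1.31] w 0.0003
```

>>> {"fn": "jog_arm", "kwargs": {
  "deltas": "0 0 0 -0.1 0 -0.6 -1;0 0 0 -0.1 0 -1.2 -1;0 0 0 -0.1 0 -1.8 -1;0 0 0 -0.1 0 -2 -1"
}}

```text
clock: 12.32
ee_pos: [0.5486, 0.1793, 0.1583]
eef_rot: [-0.001, 0.997, 0.083, 0.001]
ft_force: [1.0, 0.0, 2.5]
gripper_width: 0.0005
```

>>> {"fn": "jog_arm", "kwargs": {
  "deltas": "0 0 0 0 0 -0.5 -1;0 0 0 0 0 -1 -1;0 0 0 0 0 -1.5 -1;0 0 0 0 0 -1.5 -1"
}}

```text
clock: 12.65
ee_pos: [0.5486, 0.1793, 0.1567]
eef_rot: [-0.001, 0.997, 0.083, 0.001]
ft_force: [1.2, 0.2, 2.2]
gripper_width: 0.0004
```

>>> {"fn": "jog_arm", "kwargs": {
  "deltas": "0 0 0 0 0 -0.5 -1;0 0 0 0 0 -1 -1;0 0 0 0 0 -1.5 -1;0 0 0 0 0 -1.5 -1"
}}

```text
clock: 12.98
ee_pos: [0.5486, 0.1793, 0.1552]
eef_rot: [-0.001, 0.997, 0.083, 0.001]
ft_force: [2.0, 0.4, 2.3]
gripper_width: 0.0007
```

>>> {"fn": "jog_arm", "kwargs": {
  "deltas": "0 0 0 0 0 -0.5 -1;0 0 0 0 0 -1 -1;0 0 0 0 0 -1.5 -1;0 0 0 0 0 -1.5 -1"
}}

```text
clock: 13.32
ee_pos: [0.5487, 0.1793, 0.154]
eef_rot: [-0.001, 0.997, 0.084, 0.001]
ft_force: [0.1, 0.4, 4.6]
gripper_width: 0.0005
```

>>> {"fn": "jog_arm", "kwargs": {
  "deltas": "0 0 0 0 0 -0.4 -1;0 0 0 0 0 -0.8 -1;0 0 0 0 0 -1.2 -1;0 0 0 0 0 -1.2 -1"
}}

```text
clock: 13.65
ee_pos: [0.5488, 0.1794, 0.1533]
eef_rot: [-0.001, 0.997, 0.084, 0.002]
ft_force: [-0.2, -0.1, 6.0]
gripper_width: 0.0005
```

```bash
python3 -c "
from h import *; st()"
```

```text
t 13.65 p [0.5488 0.1794 0.1533] yaw_y -80.42 z [ 0.003  0.002 -1.   ] F [-0.24 -0.1   6.01] w 0.0005
```

>>> {"fn": "jog_arm", "kwargs": {
  "deltas": "0 0.001 0 -0.1 0 -0.5 -1;0 0.001 0 -0.1 0 -1 -1;0 0.001 0 -0.1 0 -1.5 -1;0 0.001 0 -0.1 0 -1.5 -1"
}}

```text
clock: 13.98
ee_pos: [0.5489, 0.1794, 0.1526]
eef_rot: [-0.001, 0.997, 0.084, 0.001]
ft_force: [-0.4, 0.4, 7.9]
gripper_width: 0.0001
```

>>> {"fn": "jog_arm", "kwargs": {
  "deltas": "0 0 0 0 0 -0.4 -1;0 0 0 0 0 -0.8 -1;0 0 0 0 0 -1.2 -1;0 0 0 0 0 -1.2 -1"
}}

```text
clock: 14.32
ee_pos: [0.549, 0.1795, 0.1523]
eef_rot: [-0.001, 0.997, 0.084, 0.002]
ft_force: [-1.6, -1.1, 8.2]
gripper_width: 0.0008
```

>>> {"fn": "jog_arm", "kwargs": {
  "deltas": "0 0.001 0 -0.2 -0.1 -0.8 -1;0 0.001 0 -0.2 -0.1 -1.2 -1;0 0.001 0 -0.2 -0.1 -1.6 -1;0 0.001 0 -0.2 -0.1 -1.8 -1;0 0.001 0 -0.2 -0.1 -1.8 -1"
}}

```text
clock: 14.73
ee_pos: [0.549, 0.1795, 0.1517]
eef_rot: [-0.001, 0.996, 0.084, 0.002]
ft_force: [-2.5, -0.0, 10.8]
gripper_width: 0.0004
```

```bash
python3 -c "
from h import *; st()"
```

```text
t 14.73 p [0.549  0.1795 0.1517] yaw_y -80.41 z [ 0.003  0.003 -1.   ] F [-2.48 -0.03 10.77] w 0.0004
```

>>> {"fn": "jog_arm", "kwargs": {
  "deltas": "0 0 0 -0.5 0 -1.2 -1;0 0 0 -0.5 0 -1.6 -1;0 0 0 -0.5 0 -2 -1;0 0 0 -0.5 0 -2.2 -1;0 0 0 -0.5 0 -2.2 -1"
}}

```text
clock: 15.15
ee_pos: [0.549, 0.1797, 0.1512]
eef_rot: [-0.001, 0.996, 0.084, 0.002]
ft_force: [-2.8, -1.6, 12.0]
gripper_width: -0.0
```

```bash
python3 -c "
from h import *; st()"
```

```text
t 15.15 p [0.549  0.1797 0.1512] yaw_y -80.41 z [ 0.004  0.003 -1.   ] F [-2.84 -1.64 11.97] w -0.0
```

>>> {"fn": "jog_arm", "kwargs": {
  "deltas": "0 0 0 -0.5 -0.2 -1.6 -1;0 0 0 -0.5 -0.2 -2 -1;0 0 0 -0.5 -0.2 -2.4 -1;0 0 0 -0.5 -0.2 -2.7 -1;0 0 0 -0.5 -0.2 -2.7 -1"
}}

```text
clock: 15.57
ee_pos: [0.5491, 0.1797, 0.1505]
eef_rot: [-0.002, 0.996, 0.084, 0.003]
ft_force: [-3.1, 0.4, 13.3]
gripper_width: 0.0003
```

```bash
python3 -c "
from h import *; st()"
```

```text
t 15.57 p [0.5491 0.1797 0.1505] yaw_y -80.4 z [ 0.006  0.004 -1.   ] F [-3.05  0.4  13.28] w 0.0003
```

>>> {"fn": "jog_arm", "kwargs": {
  "deltas": "0 0.002 0 -0.6 -0.2 -1.8 -1;0 0.002 0 -0.6 -0.2 -2.4 -1;0 0.002 0 -0.6 -0.2 -2.8 -1;0 0.002 0 -0.6 -0.2 -3 -1;0 0.002 0 -0.6 -0.2 -3 -1"
}}

```text
clock: 15.98
ee_pos: [0.5491, 0.1797, 0.1497]
eef_rot: [-0.002, 0.996, 0.084, 0.003]
ft_force: [-3.7, -0.6, 16.4]
gripper_width: 0.0005
```

```bash
python3 -c "
from h import *; st()"
```

```text
t 15.98 p [0.5491 0.1797 0.1497] yaw_y -80.4 z [ 0.006  0.004 -1.   ] F [-3.69 -0.58 16.38] w 0.0005
```

The push has reached about 15–16 N. That means a squeeze of 16–27 N, so I'll stop here and retract.

>>> {"fn": "jog_arm", "kwargs": {
  "deltas": "0 0 0 -0.4 0 0 -1;0 0 0 -0.4 0 2 -1;0 0 0 -0.4 0 8 -1;0 0 0 -0.4 0 25 -1;0 0 0 -0.4 0 50 -1"
}}

```text
clock: 16.4
ee_pos: [0.5465, 0.1792, 0.197]
eef_rot: [-0.001, 0.996, 0.084, -0.0]
ft_force: [0.2, -0.6, 0.1]
gripper_width: 0.0006
```

>>> {"fn": "jog_arm", "kwargs": {
  "deltas": "0 0.006 0 0 0 70 -1;0 0.006 0 0 0 70 -1;0 0.006 0 0 0 70 -1;0 0.006 0 0 0 70 -1;0 0.006 0 0 0 70 -1"
}}

```text
clock: 16.82
ee_pos: [0.546, 0.1791, 0.2659]
eef_rot: [-0.001, 0.996, 0.084, -0.004]
ft_force: [0.7, -0.2, -0.5]
gripper_width: 0.0008
```

```bash
python3 - <<'E'
from h import *
ex=np.array([np.cos(.1676),np.sin(.1676)]);ey=np.array([-ex[1],ex[0]]);M=np.array([.5488,.1794])
st();d=grab('wrist','wrist5');st();grab('side','side5');grab('scene','scene5')
P=cloud(d)
m=(P[...,2]>.142)&(P[...,2]<.157);m[300:]=0;m[:,:240]=0;m[:,340:]=0
q=P[m];c=q.mean(0);print(len(q),c,(c[:2]-M)@ex*1e3,(c[:2]-M)@ey*1e3)
print(cv2.minAreaRect((q[:,:2]*1000).astype(np.float32)))
A=np.c_[q[:,:2]-c[:2],np.ones(len(q))];print('slope/z',np.linalg.lstsq(A,q[:,2],rcond=None)[0])
s=load('side5');cv2.imwrite('pics/c_side5.png',cv2.resize(s['img'][95:235,205:345,::-1],None,fx=4,fy=4,interpolation=cv2.INTER_CUBIC))
E
```

```text
t 16.82 p [0.546  0.1791 0.2659] yaw_y -80.4 z [-0.008  0.002 -1.   ] F [ 0.66 -0.15 -0.49] w 0.0008
t 16.87 p [0.5456 0.179  0.265 ] yaw_y -80.4 z [-0.009  0.002 -1.   ] F [ 0.02 -0.92 -0.54] w 0.0004
990 [0.55012953 0.17982471 0.14895746] 1.3817479393757448 0.19697243391922656
((549.3705444335938, 179.92001342773438), (25.280149459838867, 30.538890838623047), 9.920146942138672)
slope/z [-0.04959578 -0.02183434  0.14895746]
```

View pics/c_side5.png

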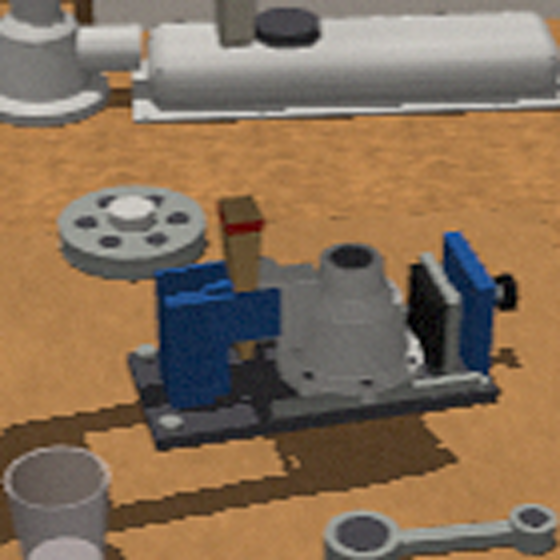

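View pics/wrist5.png

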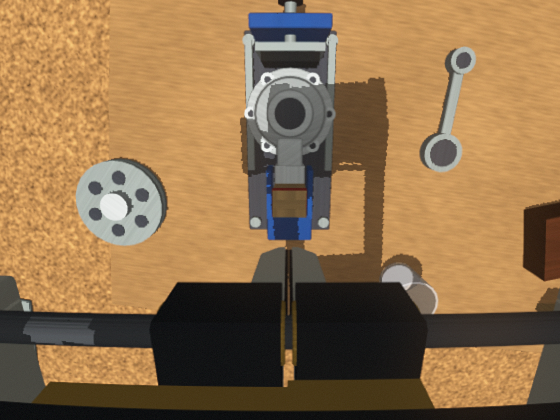

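>>> {"fn": "jog_arm", "kwargs": {
  "deltas": "0 0 0 0 0 5 -1;0 0 0 0 0 5 -1;0 0 0 0 0 5 -1;0 0 0 0 0 5 -1"
}}

```text
clock: 17.3
ee_pos: [0.5455, 0.179, 0.2696]
eef_rot: [-0.001, 0.996, 0.084, -0.005]
ft_force: [-0.3, 0.5, 0.7]
gripper_width: 0.0001
```

```bash
python3 -c "
from h import *
st()
a=cloud(load('side0'));b=cloud(load('side5'))
for n,(u,v) in dict(jar=(221,236),conrod=(315,231),pulley=(238,152),tub=(262,345)).items(): print(n,np.round(b[v,u]-a[v,u],4))
print(env.close_job())"
```

```text
t 17.3 p [0.5455 0.179  0.2696] yaw_y -80.4 z [-0.01   0.002 -1.   ] F [-0.32  0.46  0.73] w 0.0001
jar [ 0.     -0.0003  0.0003]
conrod [-0.0007 -0.0034  0.0028]
pulley [ 0.     -0.003   0.0017]
tub [-0.     -0.0006  0.0008]
the job is handed in; nothing more can be done
None
```

The wedge is locked in the slot and the job is handed in at 17.3 s of the 61 s allowed, though I could only estimate the squeeze on the casting, not measure it.

I took the smaller wedge from the rack and stood it in the slot. It stood loose at about 46 mm tip depth, as the measured 14.7 mm gap predicted, and I let go of it there. I then pressed its head slowly with the closed fingers. The force stayed near 2 N while the cover slid through its free play, then rose to about 16 N, where I stopped and retracted.

**Final position:**
- The head is about 149 mm above the bench, so the tip is roughly 60 mm below the mouth and the head about 49 mm above it.
- The head's centre is within 1.5 mm of the slot's middle, and the wedge is square to the slot within about 1°.
- It did not visibly spring back when I lifted off.

**Squeeze:** it is inferred from the push. The stated friction range gives 16–27 N; the slope of force against depth suggests about 26 N, near the upper end of that range. Both are inside the 12–32 N limits.

**Upright:** the depth fit of the top face showed a slope of about 3°. A similar slope appeared before pressing, so I took it as edge noise; either way it is inside the 7° limit.

**Other parts:** spot depth readings on the jar, connecting rod, pulley and tub changed by less than 5 mm, which is within depth noise.

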